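# Nip a turned foot in the drilling jig with its sunken knob

## Robot

A 6-joint arm with a two-finger parallel gripper is mounted at the origin on the work surface; the furniture and walls round the work are solid. World frame = base frame: x ahead of the robot, y to its left, z up, the work surface at z = 0. Lengths are in m, angles in degrees, forces in N, time in s.
With the tool pointing down it reaches from about 0.4 to 0.825 m from the base axis. Payload 7 kg.
Tool frame: the origin (TCP) lies midway between the tips of the shut fingers; the grasp point (between the pads) lies 19 mm behind it; z points along the fingers, y is the direction in which the jaws open and shut (so a half turn about z gives the same grasp; the last joint's range is limited). The gripper opens to 88 mm and grips with 3 to 60 N. Pads are 19 mm wide; open, the fingers measure 130 mm over their backs; the gripper's body (78 mm by 193 mm) begins 47 mm behind the grasp point.
Start: joints at [16.507, 20.546, 0.682, 0, -70.136, -16.507], TCP at [0.675, -0, 0.227] pointing down, gripper open.
Joint ranges: [-176.03, 176.03], [-82.01, 121.73], [-58.28, 71.71], [-173.87, 95.51], [-174.79, -0.11], [-173.66, 173.66]. Speed limits (degrees/s): [136.94, 136.94, 172.46, 180, 180, 180].

## Interface

Orientations are given as a 3x3 rotation matrix whose columns are the frame's x, y, z axes.
In Python, from rig import robot gives the robot as it stands. Calls block until the motion is done:
- robot.goto(position, orientation): joint-space move of the TCP to a pose.
- robot.servo_line(position, ori=None, speed=0.15): straight line of the TCP; ori=None keeps the orientation; speed is the mean speed in m/s.
- robot.movej(angles): joint-space move.
- robot.move_gripper(opening): opening from 0.0 (shut) to 1.0 (fully open); the grip force is fixed at half the most; returns when the fingers have stopped.
- robot.dwell(seconds).
- robot.ik(position, orientation): joint angles nearest the present ones, or None.
- robot.grab_frame(name): name is "scene" or "side" or "wrist"; returns (picture, depth): 384x512x3 uint8, red, green, blue; 384x512 float32, m along the optical axis (not along the pixel's ray), 0 where there is no reading.
- robot.camera_info(name): a dict with "vfov" (degrees; the focal length in pixels is half the picture's height over the tangent of half this angle, whatever the lens; pixels are square), "cx", "cy" (the principal point, pixels), "k1" (the pictures are not rectified: a ray, as slopes to the right and down, at radius r is drawn at 1 + k1 r^2 times it, then the intrinsics apply), "view" (4x4, takes a point from world to camera coordinates); the wrist camera has in their place "T_tool_cam" (4x4, takes a point from camera to tool coordinates, whose origin is the TCP and whose axes are the flange's). Camera axes: x right, y down, z forward; pixel columns grow to the right and rows downward; lengths in m; the calibration is good to about 2 mm. A picture is of the moment at which its call begins: read the wrist's pose just before it. camera_info takes no time and is no camera call.
A pose or a line that the arm cannot do raises robot.Unreachable and nothing moves.
- robot.job_done(): hands the job in, once; it reports no verdict.
Readings, each from a call of its own:
- robot.read_t(): time.
- robot.read_qpos(): joint angles.
- robot.read_qvel(): joint speeds.
- robot.read_effort(): joint torques, N m.
- robot.read_position(): TCP position.
- robot.read_tcp_rot(): TCP orientation.
- robot.read_force(): force on the tool from outside, world axes, zero at the start.
- robot.read_ft_torque(): the same for the moment, N m.
- robot.read_grip_width(): opening from 0.0 (shut) to 1.0 (fully open).
Only numpy, scipy, OpenCV 4.12 (cv2) and the standard library are available. Lean on these libraries where they do the work, as an engineer would, in place of code of your own. Each camera call takes 0.05 s, during which the arm holds its last target. There are 200 camera calls.

## Task

Take the turned wooden furniture foot that stands by itself beside the jig (not the pair at the far edge of the bench) and stand it upright in the drilling jig, in the mouth of its V-block. Then turn the orange knob, sunk in its well, clockwise until the sprung pad pushes the foot fully home in the V and grips it with about 10 N (from the moment it is firm against the V, roughly 0.15 rad or 8 degrees more); do not overtighten, do not bear hard on the well's walls, and leave the other things alone.

Things in the scene. Friction and masses are not known exactly. Their poses are not given: they have to be found in the camera images.
- foot: Turned pale-wood furniture foot, a loose piece standing upright on the bench: 86 mm high, greatest diameter 50 mm at its belly (50 mm up), narrowing to 40 mm at the top; grip its upper part, above the V-block's height. About 0.1 kg. Origin at the centre of its underside, z up along its axis.
- jig: Drilling jig fixed to the bench: plywood base plate 300 x 120 x 10 mm, origin at the centre of its underside. Jig x runs along the plate from the blue knob housing (its -x end) to the wooden V-block (+x end); the clamp pushes towards +x. The knob's axis is vertical at jig x = -85 mm, y = 0. The foot stands on the plate's top, 10 mm above the bench.
- seat (a point): Mark on the plate's top under the mean seat of the foot's axis, fully home in the V; x along the clamp's push. The wooden V-block (54 mm high, 90 degrees, mouth 70 mm wide towards the pad, a 16 mm high ledge at its bottom, 5 mm further out, for the foot's slimmer part) is fixed up to 2.5 mm nearer or farther, unreported: set the foot down about 6 mm short of the mark.
- housing: Blue square housing 110 x 110 x 75 mm on the base plate, with a round well 78 mm in diameter and 28 mm deep sunk in its top (top at 85 mm above the bench). The knob stands in the middle of the well. A gripper must be opened only part of the way to go in between knob and wall. Never press on it with more than 15 N. Origin at the centre of its underside.
- knob_top (a point): Centre of the top of the knob, on its axis, 83 mm above the bench (2 mm below the well's rim); x along the knob's bar. The knob is an orange upright bar 28 mm long, 12 mm thick and 20 mm high, with a white line on one half of its top, on a black round skirt 30 mm in diameter and 6 mm thick that lies on the floor of the well (26 mm below the top).
- knob (a joint): Angle of the knob in rad, 0 to 2.4, growing clockwise from above; at 0 the bar lies along jig x. Drives the clamp 10 mm per rad and stays where left. Friction about 0.18 N m; each newton of grip adds 0.01 N m: feel this rise, poses alone will not do. Turn slowly, quick turns overshoot. The pad starts 6 to 14 mm short of a seated foot, so turn about 0.75 to 1.6 rad in all.
- pad: Black rubber clamp pad 34 mm wide and 12 mm high on a sprung brass stem, facing the V at 24 mm above the bench (its upper edge meets the foot 20 mm up from its underside, where that is 42 mm across); origin at the centre of its face, x towards the V. It gives 1 mm per 7 N (10 N at 1.4 mm, at most 6 mm). It pushes the foot along with about 1 N until that is home; then its force rises.
- tape_measure: Yellow pocket tape measure 36 x 82 x 66 mm, a bystander; origin at the centre of its underside.
- sanding_block: Brown sanding block 63 x 111 x 36 mm, a bystander; origin at the centre of its underside.
- masking_tape: Roll of pale masking tape lying flat, 104 mm in diameter and 24 mm high, a bystander; origin at the centre of its underside.
Not all that is in view belongs to the job. Leave any green or red look-alike of the foot alone.

How it is judged (in metres and radians):
On the way, in this order (a step that is already met when the one before it is completed fails the run):
1. the foot stands upright on the jig's plate within 18 mm of the mark of its seat in the V, let go (horizontal distance between foot and seat below 0.018 m and z of foot in the frame of seat below 0.004 m and angle between foot's own z axis and vertical below 0.1 rad and contact force between the fingers and foot below 0.05 N), for 0.2 s.
2. the pad grips the foot with more than 5 N (contact force between pad and foot above 5 N), for 0.2 s.
At the end, for the whole second after the job is handed in: The foot stands upright (within 0.08 rad) on the jig's plate, at rest, its axis within 6 mm of the mark of its seat (the V-block itself stands up to 2.5 mm off that mark), pressed home by the pad with 5 to 15 N, and the knob let go (contact force between pad and foot between 5 and 15 N and horizontal distance between foot and seat below 0.006 m and z of foot in the frame of seat below 0.004 m and angle between foot's own z axis and vertical below 0.08 rad and linear speed of foot below 0.01 m/s); the robot touches nothing.
It fails at once if the foot is overtightened: the pad presses it with more than 18 N (contact force between pad and foot above 18 N).
It fails at once if the fingers press on the housing or the walls of its well with more than 15 N (contact force between the fingers and housing above 15 N).
It fails at once if the foot is tipped over (angle between foot's own z axis and vertical above 0.7 rad).
It fails at once if the tape measure, the sanding block or the masking tape is disturbed (moved by 20 mm) (distance of any of tape_measure, sanding_block, masking_tape from where it was at the start of the episode above 0.02 m).
It also fails if it takes over 72 s, if anything falls off the work surface, if the arm or the gripper's body presses on something with over 40 N, if the wrist force passes 120 N, or if a joint passes its speed limit or range.

## Working session

There is one attempt and no reset: what is moved stays moved. The work goes in short steps, each a Python script; the robot and the scene stay as the last script left them, time stands still between calls to the robot, and variables do not carry over. Pictures are saved under pics/ and viewed, about 8 in all and at most 12, crops included, and the job is handed in when it is done.

```bash
mkdir -p pics; ls
cat > h.py <<'E'
import numpy as np, cv2
from rig import robot
def shot(name):
    p=np.array(robot.read_position());R=np.array(robot.read_tcp_rot())
    img,d=robot.grab_frame(name);ci=robot.camera_info(name)
    if name=='wrist':
        T=np.eye(4);T[:3,:3]=R;T[:3,3]=p;M=T@np.array(ci['T_tool_cam'])
    else: M=np.linalg.inv(np.array(ci['view']))
    return img,d,ci,M
def rays(uv,ci):
    f=192/np.tan(np.radians(ci['vfov'])/2)
    q=(np.atleast_2d(uv).astype(float)-[ci['cx'],ci['cy']])/f
    s=q.copy()
    for _ in range(20): s=q/(1+ci['k1']*(s**2).sum(1,keepdims=True))
    return np.c_[s,np.ones(len(s))]
def cloud(d,ci,M):
    v,u=np.mgrid[0:384,0:512]
    r=rays(np.c_[u.ravel(),v.ravel()],ci)*d.reshape(-1,1)
    return (r@M[:3,:3].T+M[:3,3]).reshape(384,512,3)
def atz(uv,z,ci,M):
    r=rays(uv,ci)@M[:3,:3].T
    return M[:3,3]+r*((z-M[2,3])/r[:,2])[:,None]
def down(yaw): # jaw axis y at yaw (deg) from world y... R0 rotated about z
    c,s=np.cos(np.radians(yaw)),np.sin(np.radians(yaw))
    return np.array([[c,-s,0],[s,c,0],[0,0,1]])@np.array(R0)
R0=np.diag([1.,-1,-1])
E
python3 - <<'E'
from h import *
print(robot.read_t(),robot.read_tcp_rot())
for n in ['scene','side','wrist']:
    img,d,ci,M=shot(n); cv2.imwrite(f'pics/{n}0.png',img[...,::-1]); np.savez(f'{n}0.npz',img=img,d=d,M=M)
    print(n,{k:v for k,v in ci.items() if k not in('view',)},M[:3,3].round(3))
a=[cv2.imread(f'pics/{n}0.png') for n in ['scene','side']]
E
```

```text
pics
0.0 [[-8.59037091e-05 -9.99998671e-01 -1.62820895e-03]
 [-9.99999984e-01  8.61584837e-05 -1.56405890e-04]
 [ 1.56545966e-04  1.62819549e-03 -9.99998662e-01]]
scene {'vfov': 56.494544992770905, 'cx': 257.3858836673973, 'cy': 191.020221419358, 'k1': -0.07307765784836805} [ 0.072 -0.521  0.628]
side {'vfov': 45.145825551945315, 'cx': 263.6992304601136, 'cy': 186.61506556735014, 'k1': -0.12580271257573697} [0.384 1.028 0.569]
wrist {'vfov': 63.95049752484148, 'cx': 255.44308624045956, 'cy': 186.16727415891393, 'k1': -0.06315056680697155, 'T_tool_cam': array([[ 2.09402630e-05, -9.63361922e-01, -2.68204784e-01,
         7.33171145e-02],
       [ 9.99999632e-01, -2.09977936e-04,  8.32293146e-04,
         1.19337658e-03],
       [-8.58116612e-04, -2.68204702e-01,  9.63361563e-01,
        -1.57400237e-01],
       [ 0.00000000e+00,  0.00000000e+00,  0.00000000e+00,
         1.00000000e+00]])} [ 0.674 -0.073  0.383]
```

View pics/scene0.png

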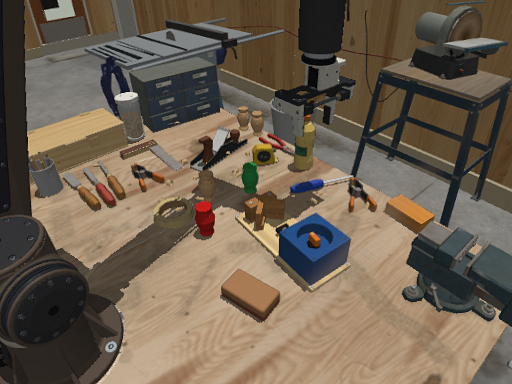

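View pics/wrist0.png

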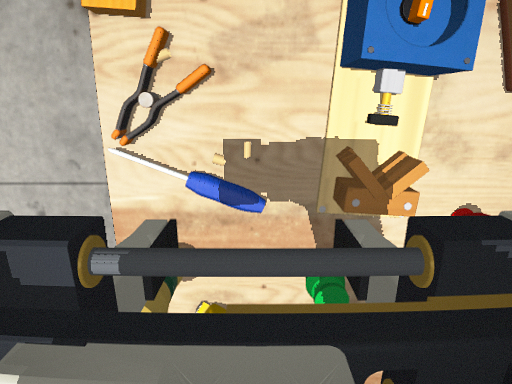

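The scene picture shows the foot at (205,183), behind the red decoy (204,218) and left of the green one (250,178). The housing well is at (313,240), the V-block at (265,208) and the orange bar at (314,239). Next I'll fit these from the depth clouds.

```bash
cat >> h.py <<'E'
R0=np.array([[0,-1.,0],[-1,0,0],[0,0,-1]])
E
python3 - <<'E'
from h import *
for n in ['scene','side','wrist']:
    z=np.load(n+'0.npz');img,d,M=z['img'],z['d'],z['M'];P=cloud(d,robot.camera_info(n),M)
    hsv=cv2.cvtColor(img,cv2.COLOR_RGB2HSV);H,S,V=[hsv[...,i].astype(int) for i in range(3)]
    ok=(d>0)&(P[...,0]>.3)&(P[...,0]<.95)&(abs(P[...,1])<.45)
    def rep(name,m,show=True):
        Q=P[m&ok]
        if len(Q)<8: print(n,name,len(Q));return Q
        print(n,name,len(Q),'med',np.median(Q,0).round(4),'box',[np.round(x,4) for x in cv2.minAreaRect((Q[:,:2]).astype(np.float32))]);return Q
    rep('bench',(abs(P[...,2])<.01))
    blue=(H>100)&(H<125)&(S>150)
    rep('blue top',blue&(P[...,2]>.080)&(P[...,2]<.092)&(P[...,1]<0))
    rep('orange',(H>5)&(H<18)&(S>180)&(P[...,2]>.078)&(P[...,2]<.092))
    rep('vtop',(H>5)&(H<20)&(S>100)&(S<=200)&(P[...,2]>.057)&(P[...,2]<.070))
# scene foot
z=np.load('scene0.npz');img,d,M=z['img'],z['d'],z['M'];ci=robot.camera_info('scene');P=cloud(d,ci,M)
for v in range(164,206,4): print(v,P[v,205].round(3),img[v,205])
print(atz([[205,172]],.086,ci,M))
b=[cv2.resize(img[y0:y0+h,x0:x0+w][...,::-1],None,fx=f,fy=f,interpolation=cv2.INTER_CUBIC) for y0,h,x0,w,f in [(150,150,170,200,4)]]
cv2.imwrite('pics/crop1.png',b[0])
w=np.load('wrist0.npz')['img'];cv2.imwrite('pics/crop2.png',cv2.resize(w[0:220,300:512][...,::-1],None,fx=2.7,fy=2.7,interpolation=cv2.INTER_CUBIC))
E
```

```text
scene bench 36281 med [ 0.4763 -0.2059  0.0011] box [array([ 5.861e-01, -1.000e-04]), array([0.8999, 0.5722]), np.float64(89.9996)]
scene blue top 1132 med [ 0.5025 -0.1674  0.0865] box [array([ 0.5184, -0.163 ]), array([0.1118, 0.1098]), np.float64(85.8489)]
scene orange 55 med [ 0.5161 -0.1647  0.0838] box [array([0.5532, 0.0886]), array([0.5379, 0.0131]), np.float64(81.773)]
scene vtop 603 med [0.5309 0.0328 0.0626] box [array([0.5703, 0.1754]), array([0.6674, 0.2626]), np.float64(60.4155)]
side bench 30138 med [ 5.372e-01  2.379e-01 -5.000e-04] box [array([0.5856, 0.    ]), array([0.5711, 0.8999]), np.float64(0.0011)]
side blue top 0
side orange 0
side vtop 296 med [0.5247 0.0347 0.0617] box [array([0.5693, 0.161 ]), array([0.6408, 0.2069]), np.float64(62.2928)]
wrist bench 76611 med [ 6.542e-01 -4.150e-02 -6.000e-04] box [array([0.5922, 0.0927]), array([0.5535, 0.5678]), np.float64(1.1354)]
wrist blue top 4531 med [ 0.5199 -0.1267  0.0844] box [array([ 0.5195, -0.1393]), array([0.0628, 0.1109]), np.float64(86.0759)]
wrist orange 151 med [ 0.5205 -0.1564  0.0819] box [array([ 0.5192, -0.1573]), array([0.0167, 0.0129]), np.float64(79.3097)]
wrist vtop 2869 med [0.533  0.0242 0.0619] box [array([ 0.5258, -0.0597]), array([0.2193, 0.0899]), np.float64(85.6288)]
164 [0.549 0.325 0.024] [59 58 58]
168 [0.546 0.322 0.012] [17 18 21]
172 [0.478 0.204 0.086] [94 75 52]
176 [0.467 0.188 0.085] [93 73 50]
180 [0.462 0.181 0.078] [97 77 53]
184 [0.46  0.18  0.066] [102  80  54]
188 [0.458 0.18  0.054] [102  81  56]
192 [0.457 0.18  0.041] [94 76 52]
196 [0.457 0.184 0.025] [87 69 48]
200 [0.457 0.188 0.008] [110  75  52]
204 [0.398 0.082 0.089] [195  29  28]
[[0.4775302  0.20330144 0.086     ]]
```

View pics/crop1.png

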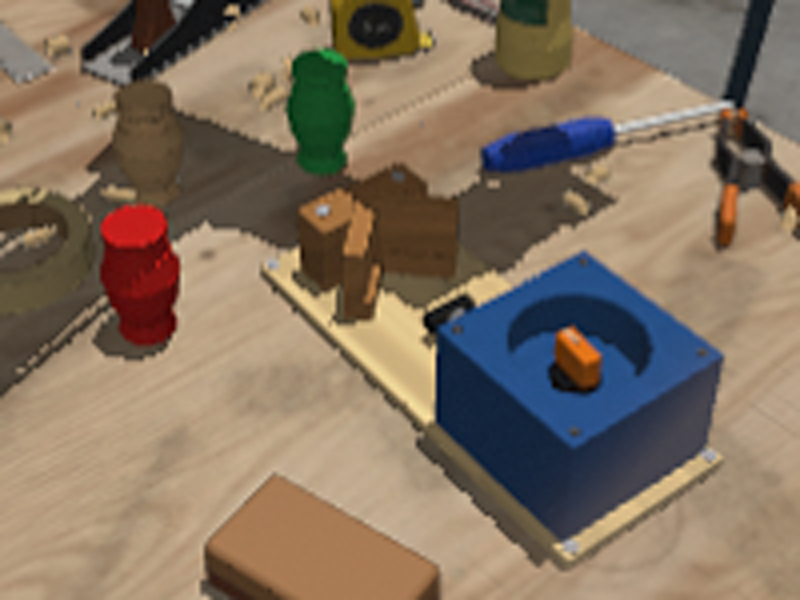

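View pics/crop2.png

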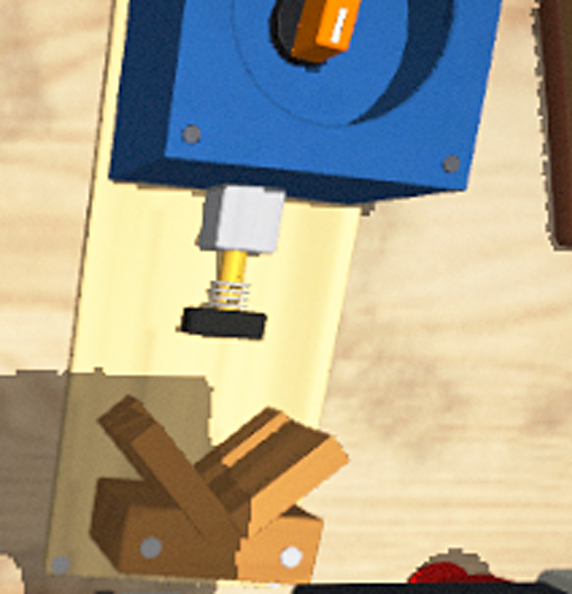

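The wrist crop shows the knob bar (upper centre), the pad (225,320) and the V arms with their tips at (120,405) and (280,415). Next I'll put the clouds in the jig frame.

Run:
```python
from h import *
from scipy.optimize import least_squares
th=np.radians(86.0);ex=np.array([np.cos(th),np.sin(th)]);ey=np.array([-ex[1],ex[0]])
k=np.array([.518,-.163]);o=k+.085*ex
allf=[]
for n in ['scene','wrist','side']:
    z=np.load(n+'0.npz');img,d,M=z['img'],z['d'],z['M'];P=cloud(d,robot.camera_info(n),M)
    hsv=cv2.cvtColor(img,cv2.COLOR_RGB2HSV);H,S,V=[hsv[...,i].astype(int) for i in range(3)]
    J=np.stack([(P[...,:2]-o)@ex,(P[...,:2]-o)@ey,P[...,2]],-1)
    inj=(d>0)&(abs(J[...,0])<.16)&(abs(J[...,1])<.065)
    q=lambda m,a=J:np.percentile(a[m],[1,50,99],axis=0).round(4).tolist() if m.sum()>10 else m.sum()
    print(n,'V top',q(inj&(J[...,2]>.058)&(J[...,2]<.07)&(J[...,0]>0)&(J[...,0]<.13)))
    print(' housing top',q(inj&(H>100)&(H<125)&(S>150)&(J[...,2]>.08)&(J[...,0]<0)))
    print(' pad dark',q(inj&(V<45)&(J[...,0]>-.03)&(J[...,0]<.05)&(J[...,2]>.015)&(J[...,2]<.04)))
    for nm,m in [('red',(H<5)&(S>180)),('green',(H>55)&(H<80)&(S>130))]:
        mm=m&(d>0)&(P[...,2]>.04)&(P[...,2]<.095)&(P[...,0]>.3)&(P[...,0]<.8)&(P[...,1]>-.2)&(P[...,1]<.4);print(' ',nm,q(mm,P))
    m=(d>0)&(np.hypot(P[...,0]-.467,P[...,1]-.198)<.04)&(P[...,2]>.006)&(P[...,2]<.095)
    if m.sum()>30:
        Q=P[m];print(' foot',len(Q),np.percentile(Q,[2,50,98],axis=0).round(4).tolist())
        for lo,hi in [(.02,.035),(.043,.057),(.062,.08)]:
            s=Q[(Q[:,2]>lo)&(Q[:,2]<hi)]
            if len(s)>15:
                f=least_squares(lambda p:np.hypot(s[:,0]-p[0],s[:,1]-p[1])-p[2],[.467,.198,.022],loss='soft_l1',f_scale=.002);print('  fit',lo,len(s),f.x.round(4))
        t=Q[Q[:,2]>.083];print('  top',len(t),t.mean(0).round(4),np.ptp(t,axis=0).round(3))
```

```text
scene V top [[0.0655, -0.0425, 0.0584], [0.1014, -0.0001, 0.0625], [0.1274, 0.0406, 0.0662]]
 housing top [[-0.1392, -0.0527, 0.0806], [-0.0899, 0.0146, 0.0865], [-0.0322, 0.0539, 0.0887]]
 pad dark [[0.0201, -0.0152, 0.023], [0.0238, 0.0055, 0.0315], [0.0279, 0.0156, 0.0335]]
  red [[0.3685, 0.0578, 0.0414], [0.3856, 0.0697, 0.0693], [0.4091, 0.097, 0.0894]]
  green [[0.5631, 0.118, 0.041], [0.5796, 0.1336, 0.068], [0.7815, 0.161, 0.088]]
 foot 449 [[0.4473, 0.1724, 0.0071], [0.4647, 0.1831, 0.0582], [0.4895, 0.2112, 0.087]]
  fit 0.02 42 [0.4736 0.197  0.022 ]
  fit 0.043 80 [0.4735 0.1966 0.0242]
  fit 0.062 83 [0.4732 0.1958 0.0182]
  top 106 [0.4719 0.1943 0.0855] [0.038 0.041 0.005]
wrist V top [[0.0658, -0.0426, 0.0588], [0.1038, -0.0018, 0.062], [0.1271, 0.0405, 0.0648]]
 housing top [[-0.0902, -0.0546, 0.0809], [-0.0485, 0.0014, 0.0844], [-0.0306, 0.0544, 0.0862]]
 pad dark [[0.0192, -0.0171, 0.0202], [0.0245, -0.0064, 0.0287], [0.0296, 0.015, 0.0308]]
  red 3
  green [[0.5666, 0.1239, 0.05], [0.5928, 0.1352, 0.0815], [0.7746, 0.1502, 0.0863]]
side V top [[0.0715, -0.0433, 0.0583], [0.1075, -0.0009, 0.062], [0.1296, 0.0403, 0.0654]]
 housing top 0
 pad dark 0
  red 0
  green 0
 foot 763 [[0.4509, 0.1853, 0.0074], [0.4721, 0.2127, 0.0567], [0.4943, 0.2226, 0.0863]]
  fit 0.02 84 [0.4738 0.1982 0.0213]
  fit 0.043 141 [0.4741 0.1979 0.0239]
  fit 0.062 148 [0.4743 0.197  0.0187]
  top 153 [0.4739 0.2001 0.0851] [0.038 0.04  0.004]
```

```bash
cat >> h.py <<'E'
th=np.radians(86.0);ex=np.array([np.cos(th),np.sin(th)]);ey=np.array([-ex[1],ex[0]])
K=np.array([.518,-.163]);O=K+.085*ex
RJ=down(-4)
st=lambda s:print(s,'t',round(robot.read_t(),2),'p',np.round(robot.read_position(),4),'F',np.round(robot.read_force(),2),'T',np.round(robot.read_ft_torque(),3),'w',round(robot.read_grip_width(),3))
E
python3 - <<'E'
from h import *
f=[.4738,.197]
robot.goto([*f,.15],RJ);st('above')
robot.servo_line([*f,.058],speed=.08);st('low')
robot.move_gripper(0);st('grip')
robot.servo_line([*f,.17],speed=.12);st('lift')
img,d,ci,M=shot('scene');img2=shot('wrist')[0]
cv2.imwrite('pics/lift.png',np.hstack([img,img2])[...,::-1][:, :, :].copy() if 0 else cv2.resize(np.hstack([img[60:300,150:406],img2[:240,:]])[...,::-1],None,fx=1.04,fy=1.04))
E
```

```text
above t 1.27 p [0.4747 0.1971 0.1505] F [ 0.69 -0.02  0.07] T [ 0.016 -0.031  0.064] w 0.998
low t 2.58 p [0.4741 0.1973 0.0585] F [-0.34 -0.4  -0.61] T [ 0.024  0.04  -0.03 ] w 1.001
grip t 3.34 p [0.4737 0.197  0.058 ] F [ 0.2  -0.32 -0.44] T [0.002 0.045 0.044] w 0.511
lift t 4.42 p [0.4733 0.1967 0.1692] F [-0.47  0.46 -1.05] T [0.004 0.047 0.011] w 0.513
```

View pics/lift.png

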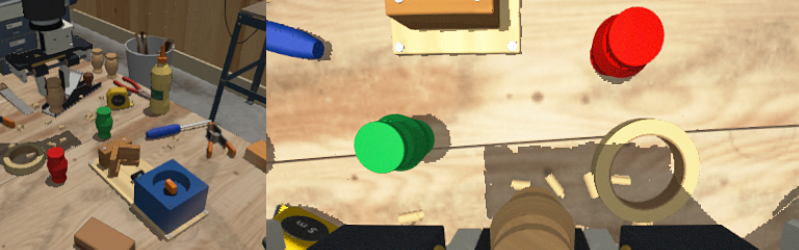

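The foot is in the jaws, seen at (55,95) in the left picture and (532,220) in the wrist view. Now I'll place it.

Run:
```python
from h import *
s=O+.059*ex;print(s)
robot.goto([*s,.17],RJ);st('above')
robot.servo_line([*s,.0725],speed=.08);robot.dwell(.3);st('near')
f0=np.mean([robot.read_force()[2] for _ in range(1)])
z=.0725
F=[]
while z>.0665:
    z-=.0005;robot.servo_line([*s,z],speed=.02);robot.dwell(.05);f=robot.read_force()[2];F.append((round(z,4),round(f,2)))
    if f-f0>3.5: break
print(F);st('down')
robot.move_gripper(.72);st('open')
robot.servo_line([*s,.13],speed=.08)
robot.goto([*(O-.03*ex),.25],RJ);robot.dwell(.2);st('look')
img,d,ci,M=shot('wrist');np.savez('w1.npz',img=img,d=d,M=M)
cv2.imwrite('pics/placed.png',cv2.resize(img[...,::-1],None,fx=1.5,fy=1.5))
```

```text
[ 0.52804493 -0.01935078]
above t 5.42 p [ 0.528  -0.0195  0.1697] F [-0.3  -0.32 -1.06] T [-0.001  0.012  0.032] w 0.513
near t 7.08 p [ 0.5282 -0.0193  0.0728] F [ 0.03 -0.59 -0.77] T [0.043 0.015 0.01 ] w 0.506
[(0.072, np.float64(-0.76)), (0.0715, np.float64(-1.7)), (0.071, np.float64(-0.99)), (0.0705, np.float64(-0.64)), (0.07, np.float64(-0.86)), (0.0695, np.float64(-0.77)), (0.069, np.float64(-1.72)), (0.0685, np.float64(-0.89)), (0.068, np.float64(4.1))]
down t 9.78 p [ 0.5282 -0.0193  0.0683] F [-1.18  0.12  4.1 ] T [ 0.035  0.661 -0.031] w 0.514
open t 10.36 p [ 0.528  -0.0193  0.0679] F [-0.21  0.01  0.23] T [-0.001 -0.032 -0.004] w 0.719
look t 12.13 p [ 0.5214 -0.1077  0.2487] F [ 0.25 -0.38  0.41] T [ 0.02  -0.007 -0.015] w 0.723
```

View pics/placed.png

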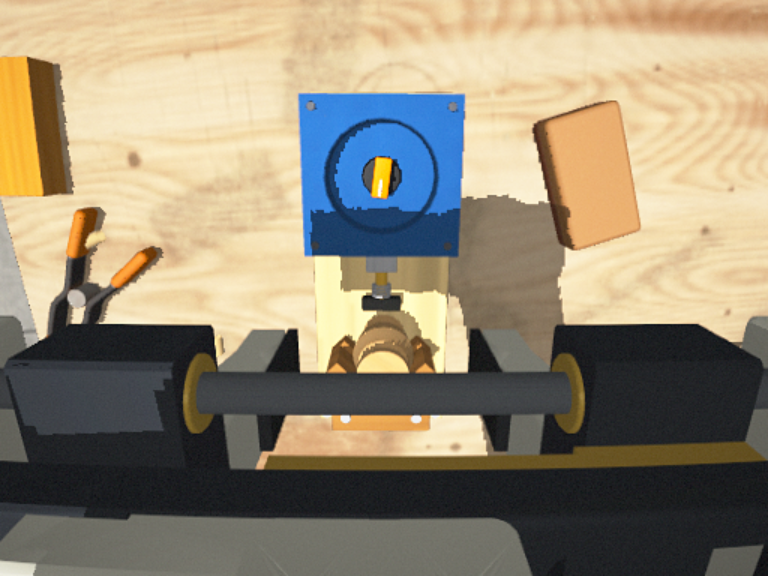

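The foot stands in the V at (382,350), with the pad facing it at (381,301). The knob bar is at (382,177), nearly along jig x. Next I'll measure the knob axis, the bar angle and the well centre.

Run:
```python
from h import *
z=np.load('w1.npz');img,d,M=z['img'],z['d'],z['M'];ci=robot.camera_info('wrist');P=cloud(d,ci,M)
hsv=cv2.cvtColor(img,cv2.COLOR_RGB2HSV);H,S,V=[hsv[...,i].astype(int) for i in range(3)]
w=(d>0)&(np.hypot(P[...,0]-.518,P[...,1]+.163)<.09)
b=w&(H>100)&(H<125)&(S>130)&(P[...,2]>.081)
uv=np.argwhere(b)[:,::-1];X=atz(uv,.085,ci,M)[:,:2].astype(np.float32)
print('housing',cv2.minAreaRect(X),'z',np.median(P[b][:,2]))
top=w&(P[...,2]>.079)&(np.hypot(P[...,0]-.518,P[...,1]+.163)<.025)
uv=np.argwhere(top)[:,::-1];Y=atz(uv,.083,ci,M)[:,:2].astype(np.float32)
print('knob top',len(Y),cv2.minAreaRect(Y),Y.mean(0),'z',np.median(P[top][:,2]))
# well rim circle: floor/hole pixels
h=(b==0)&w;n,l,s,c=cv2.connectedComponentsWithStats(h.astype(np.uint8))
i=l[int(118),int(254)];cn=max(cv2.findContours((l==i).astype(np.uint8),0,1)[0],key=len)[:,0]
C=atz(cn,.085,ci,M)[:,:2].astype(np.float32);print('well',cv2.minEnclosingCircle(C),cv2.fitEllipse(C))
J=np.stack([(P[...,:2]-O)@ex,(P[...,:2]-O)@ey,P[...,2]],-1)
pm=(d>0)&(V<60)&(abs(J[...,1])<.02)&(J[...,0]>0)&(J[...,0]<.06)&(abs(J[...,2]-.026)<.012);print('pad',np.percentile(J[pm],[2,98],axis=0).round(4))
e=(R0@[0,1,0])
for y in (-4,-94,-95,86,176): 
  q=robot.ik([*K,.2],down(y));print(y,None if q is None else np.round(q,1))
```

```text
housing ((0.47039222717285156, -0.023122310638427734), (0.3779655396938324, 0.6869505047798157), 78.35244750976562) z 0.08426843399706002
knob top 1315 ((0.5082295536994934, -0.07825708389282227), (0.18303996324539185, 0.09126707911491394), 69.76358795166016) [ 0.529185   -0.04638723] z 0.32894933877768534
well ((0.517230212688446, -0.16380739212036133), 0.038907043635845184) ((0.517264723777771, -0.1639210432767868), (0.07606395334005356, 0.07632230967283249), 0.12176274508237839)
pad [[ 0.0185 -0.0149  0.0213]
 [ 0.0286  0.0161  0.0307]]
-4 [  3.2   9.3 -18.3   0.  -62.4  -7.2]
-94 [  3.2   9.3 -18.3   0.  -62.4 -97.2]
-95 [  3.2   9.3 -18.3   0.  -62.4 -98.2]
86 [  3.2   9.3 -18.3   0.  -62.4  82.8]
176 [  3.2   9.3 -18.3   0.  -62.4 172.8]
```

Run:
```python
from h import *
z=np.load('w1.npz');img,d,M=z['img'],z['d'],z['M'];ci=robot.camera_info('wrist');P=cloud(d,ci,M)
hsv=cv2.cvtColor(img,cv2.COLOR_RGB2HSV);H,S,V=[hsv[...,i].astype(int) for i in range(3)]
r=np.hypot(P[...,0]-.5173,P[...,1]+.1639)
top=(P[...,2]>.0785)&(P[...,2]<.088)&(r<.022)&(d>0)
Y=atz(np.argwhere(top)[:,::-1],.083,ci,M)[:,:2].astype(np.float32)
print(len(Y),cv2.minAreaRect(Y),Y.mean(0),np.median(P[top][:,2]))
u,s,v=np.linalg.svd(Y-Y.mean(0));print('pca yaw',np.degrees(np.arctan2(v[0,1],v[0,0])),s/np.sqrt(len(Y))*12**.5)
b=(H>100)&(H<125)&(S>130)&(P[...,2]>.081)&(P[...,2]<.09)&(r<.085)&(d>0)
X=atz(np.argwhere(b)[:,::-1],.085,ci,M)[:,:2].astype(np.float32);print('housing',cv2.minAreaRect(X))
```

```text
320 ((0.5173403024673462, -0.1636839509010315), (0.027936100959777832, 0.011895261704921722), 78.98855590820312) [ 0.51727253 -0.16380385] 0.08220630519205782
pca yaw 78.71935 [0.02804573 0.01198197]
housing ((0.5172853469848633, -0.16385161876678467), (0.10877490043640137, 0.10907935351133347), 85.6772689819336)
```

```bash
cat >> h.py <<'E'
KN=[.5173,-.1638]
def turn(yaw,z,n=12):
    """turn jaws to yaw; mean Tz, effort6 over n samples while settling"""
    robot.movej(robot.ik([*KN,z],down(yaw)))
    a=[]
    for _ in range(n):
        robot.dwell(.02);a.append((robot.read_ft_torque()[2],robot.read_effort()[5],*robot.read_force()))
    a=np.array(a);t=np.array(robot.read_tcp_rot());y=np.degrees(np.arctan2(t[1,1],t[0,1]))-180
    y=(y+180)%360-180
    print(round(yaw,1),'act',round(y,2),'Tz',a[:,0].mean().round(3),'sd',a[:,0].std().round(3),'e6',a[:,1].mean().round(3),a[:,1].std().round(3),'F',a[:,2:].mean(0).round(1),'t',round(robot.read_t(),2))
    return a
E
python3 - <<'E'
from h import *
y=-11.2
robot.move_gripper(.27)
robot.goto([*KN,.12],down(y));robot.dwell(.2);st('above')
robot.servo_line([*KN,.090],speed=.08)
for z in (.084,.078,.072,.067):
    robot.servo_line([*KN,z],speed=.04);f=np.array(robot.read_force())
    if abs(f).max()>4: print('contact',z,f);break
st('in')
turn(y,z)
robot.move_gripper(0);robot.dwell(.2);st('grip')
turn(y,z)
for k in range(1,7): turn(y-5*k,z)
E
```

```text
above t 13.85 p [ 0.5188 -0.1633  0.122 ] F [-0.15  0.3  -0.29] T [ 0.003 -0.022 -0.076] w 0.275
in t 15.55 p [ 0.5171 -0.1638  0.0667] F [ 0.03  0.11 -0.08] T [ 0.01   0.024 -0.022] w 0.275
-11.2 act -11.2 Tz 0.005 sd 0.026 e6 0.0 0.0 F [-0.1 -0.1 -0.1] t 16.0
grip t 16.57 p [ 0.5185 -0.1639  0.0672] F [ 4.82 -2.33 -5.03] T [-0.872 -1.749 -0.012] w 0.132
-11.2 act -11.19 Tz -0.016 sd 0.014 e6 0.021 0.0 F [ 4.8 -2.3 -3.5] t 17.02
-16.2 act -16.1 Tz -0.193 sd 0.024 e6 0.139 0.068 F [ 4.8 -2.2 -3.5] t 17.47
-21.2 act -21.0 Tz -0.188 sd 0.024 e6 0.141 0.067 F [ 5.  -1.9 -3.2] t 17.92
-26.2 act -25.93 Tz -0.193 sd 0.038 e6 0.141 0.067 F [ 5.1 -1.9 -2.8] t 18.37
-31.2 act -30.86 Tz -0.202 sd 0.027 e6 0.14 0.069 F [ 5.1 -1.2 -2.6] t 18.82
-36.2 act -35.81 Tz -0.184 sd 0.021 e6 0.134 0.066 F [ 5.1 -0.9 -2.2] t 19.27
-41.2 act -40.79 Tz -0.167 sd 0.022 e6 0.128 0.059 F [ 4.9  0.2 -1.5] t 19.72
```

```bash
sed -i "s/,'F',a\[:,2:\]/,'e6last',a[-5:,1].mean().round(4),'F',a[:,2:]/" h.py
python3 - <<'E'
from h import *
y=-41.2;L=[]
while y>-72:
    y-=2; a=turn(y,.067,14); L.append(abs(a[:,0].mean()))
    if len(L)>3 and np.mean(L[-2:])>.225: break
E
```

```text
-43.2 act -42.77 Tz 0.048 sd 0.027 e6 -0.055 0.023 e6last -0.0405 F [ 4.9  0.3 -1.6] t 20.2
-45.2 act -44.84 Tz 0.08 sd 0.034 e6 -0.08 0.021 e6last -0.0675 F [ 4.9  1.1 -1.4] t 20.68
-47.2 act -46.84 Tz 0.038 sd 0.027 e6 -0.058 0.024 e6last -0.044 F [ 4.8  1.3 -1.3] t 21.17
-49.2 act -48.86 Tz 0.055 sd 0.025 e6 -0.066 0.023 e6last -0.052 F [ 5.   1.7 -1. ] t 21.65
-51.2 act -50.86 Tz 0.052 sd 0.025 e6 -0.064 0.024 e6last -0.0493 F [ 4.7  2.  -0.4] t 22.13
-53.2 act -52.86 Tz 0.048 sd 0.021 e6 -0.067 0.024 e6last -0.0528 F [ 4.3  2.2 -0.4] t 22.62
-55.2 act -54.86 Tz 0.046 sd 0.021 e6 -0.067 0.024 e6last -0.0529 F [ 4.4  2.4 -0.1] t 23.1
-57.2 act -56.86 Tz 0.056 sd 0.022 e6 -0.068 0.024 e6last -0.0534 F [ 4.4  2.7 -0. ] t 23.58
-59.2 act -58.86 Tz 0.058 sd 0.028 e6 -0.069 0.024 e6last -0.0541 F [ 4.2  2.9 -0. ] t 24.07
-61.2 act -60.86 Tz 0.063 sd 0.029 e6 -0.069 0.024 e6last -0.0547 F [4.  3.3 0.5] t 24.55
-63.2 act -62.86 Tz 0.065 sd 0.028 e6 -0.07 0.024 e6last -0.0555 F [3.9 3.6 0.6] t 25.03
-65.2 act -64.86 Tz 0.054 sd 0.025 e6 -0.071 0.024 e6last -0.0562 F [4.  4.1 0.7] t 25.52
-67.2 act -66.87 Tz 0.055 sd 0.031 e6 -0.071 0.024 e6last -0.0569 F [3.8 4.1 0.9] t 26.0
-69.2 act -68.87 Tz 0.057 sd 0.016 e6 -0.072 0.024 e6last -0.0576 F [3.9 4.3 0.7] t 26.48
-71.2 act -70.87 Tz 0.058 sd 0.019 e6 -0.073 0.024 e6last -0.0583 F [3.8 4.7 0.8] t 26.97
-73.2 act -72.86 Tz 0.067 sd 0.029 e6 -0.075 0.024 e6last -0.0605 F [3.6 5.3 1.1] t 27.45
```

```bash
cat >> h.py <<'E'
def slow(yaw,z,rate=3.0,prev=None,n=8):
    zc=robot_z[0]; zn=.067 if zc>.0672 else .0674; robot_z[0]=zn
    T=abs(yaw-prev)/rate
    robot.servo_line([*KN,zn],ori=down(yaw),speed=.0004/T)
    a=[]
    for i in range(n):
        a.append((robot.read_ft_torque()[2],robot.read_effort()[5]));robot.dwell(.01)
    a=np.array(a);t=np.array(robot.read_tcp_rot());y=(np.degrees(np.arctan2(t[1,1],t[0,1]))-180+180)%360-180
    print(round(yaw,2),'act',round(y,2),'Tz',a[:,0].mean().round(3),'e6',a[0,1].round(4),a[-1,1].round(4),'t',round(robot.read_t(),2));return a
robot_z=[.067]
E
python3 - <<'E'
from h import *
y=-73.2
for i in range(3): slow(y-1.5,.067,3.,y);y-=1.5
E
```

```text
-74.7 act -74.37 Tz 0.1 e6 -0.1763 -0.1189 t 27.8
-76.2 act -75.86 Tz 0.116 e6 -0.189 -0.1319 t 28.15
-77.7 act -77.36 Tz 0.137 e6 -0.1931 -0.1359 t 28.5
```

Run:
```python
from h import *
y=-77.7;L=[]
while y>-96:
    a=slow(y-1.,.067,2.,y,n=5);y-=1.;L.append(a[0,1])
    if len(L)>2 and L[-1]<-.235: break
```

```text
-78.7 act -78.36 Tz 0.146 e6 -0.2188 -0.1777 t 28.79
-79.7 act -79.35 Tz 0.169 e6 -0.2171 -0.1884 t 29.12
-80.7 act -80.36 Tz 0.172 e6 -0.22 -0.1911 t 29.44
-81.7 act -81.35 Tz 0.207 e6 -0.2328 -0.2041 t 29.77
-82.7 act -82.36 Tz 0.199 e6 -0.2362 -0.2074 t 30.09
```

Run:
```python
from h import *
y=-82.7;L=[]
robot_z[0]=.0674 if abs(robot.read_position()[2]-.0674)<.0002 else .067
for i in range(8):
    a=slow(y-1.,.067,2.,y,n=5);y-=1.;L.append(a[0,1])
    if i and L[-1]<-.275: break
```

```text
-83.7 act -83.35 Tz 0.221 e6 -0.2505 -0.2217 t 30.42
-84.7 act -84.36 Tz 0.222 e6 -0.2545 -0.2255 t 30.74
-85.7 act -85.35 Tz 0.206 e6 -0.2697 -0.2409 t 31.07
-86.7 act -86.36 Tz 0.221 e6 -0.2745 -0.2454 t 31.39
-87.7 act -87.35 Tz 0.216 e6 -0.2896 -0.2608 t 31.72
```

Run:
```python
from h import *
from scipy.optimize import least_squares
a=[]
for _ in range(50): a.append((robot.read_ft_torque()[2],robot.read_effort()[5]));robot.dwell(.01)
a=np.array(a);print('static',a.mean(0),a.std(0)/7,a[-1])
ims=[]
for n in ('scene','side'):
    img,d,ci,M=shot(n);P=cloud(d,ci,M);np.savez(n+'2.npz',img=img,d=d,M=M)
    c=O+.062*ex;m=(d>0)&(np.hypot(P[...,0]-c[0],P[...,1]-c[1])<.04)&(P[...,2]>.07)&(P[...,2]<.1)
    Q=P[m];s=Q[(Q[:,2]>.075)&(Q[:,2]<.092)];t=Q[Q[:,2]>.0935]
    f=least_squares(lambda p:np.hypot(s[:,0]-p[0],s[:,1]-p[1])-.0185,c,loss='soft_l1',f_scale=.002).x
    J=lambda p:((p-O)@np.c_[ex,ey]).round(4)
    print(n,len(s),'fit',J(f),'top',len(t),J(t[:,:2].mean(0)) if len(t) else '')
    uv=np.argwhere(m)[:,::-1].mean(0).astype(int);x,y=uv
    ims.append(cv2.resize(img[max(y-45,0):y+65,x-65:x+65][...,::-1],(390*1,330),interpolation=cv2.INTER_CUBIC))
cv2.imwrite('pics/mid.png',np.hstack(ims));st('')
```

```text
static [ 0.24387006 -0.24458259] [0.00375961 0.00039017] [ 0.27834194 -0.24345607]
scene 57 fit [ 0.0628 -0.0007] top 64 [0.0658 0.0091]
side 93 fit [ 0.0632 -0.0009] top 90 [ 0.067 -0.   ]
 t 32.23 p [ 0.5174 -0.1628  0.0672] F [2.98 7.33 0.26] T [ 2.742 -1.291  0.194] w 0.131
```

View pics/mid.png

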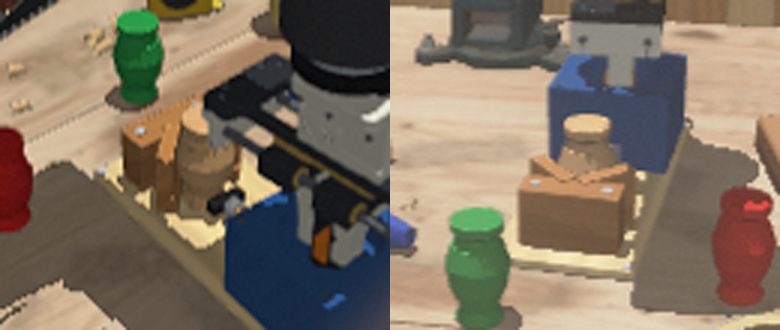

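Static torque is 0.244 N m and moving torque 0.29, so the grip is about 6–10 N. The picture shows the pad on the foot at (225,200) and the foot home in the V at (205,150). I'll turn a little more, let go and check.

Run:
```python
from h import *
y=-87.7
robot_z[0]=.0674 if robot.read_position()[2]>.0672 else .067
for s in (.7,.6): slow(y-s,.067,2.,y,n=5);y-=s
a=[]
for _ in range(40): a.append((robot.read_ft_torque()[2],robot.read_effort()[5]));robot.dwell(.01)
a=np.array(a);print('static',a.mean(0),a[-1])
robot.move_gripper(.25);robot.dwell(.2);st('open')
robot.servo_line([*KN,.11],speed=.06);st('up')
RV=down(-4)
p=O+.0*ex
robot.goto([*(O-.02*ex),.27],RV);robot.dwell(.3)
img,d,ci,M=shot('wrist');np.savez('w3.npz',img=img,d=d,M=M);P=cloud(d,ci,M)
r=np.hypot(P[...,0]-.5173,P[...,1]+.1638)
top=(P[...,2]>.0785)&(P[...,2]<.088)&(r<.022)&(d>0)
Y=atz(np.argwhere(top)[:,::-1],.083,ci,M)[:,:2]
u,s,v=np.linalg.svd(Y-Y.mean(0));print('bar yaw',np.degrees(np.arctan2(v[0,1],v[0,0])),len(Y),Y.mean(0))
cv2.imwrite('pics/end.png',cv2.resize(img[40:300,140:380][...,::-1],None,fx=2.3,fy=2.3,interpolation=cv2.INTER_CUBIC))
```

```text
-88.4 act -88.05 Tz 0.253 e6 -0.2934 -0.2731 t 32.56
-89.0 act -88.64 Tz 0.268 e6 -0.3046 -0.2873 t 32.88
static [ 0.27998073 -0.27766843] [ 0.23123521 -0.27684507]
open t 33.88 p [ 0.5172 -0.1639  0.0669] F [-0.33 -0.15  1.09] T [ 0.001 -0.134 -0.047] w 0.252
up t 34.75 p [ 0.5171 -0.1637  0.1098] F [ 1.09 -0.21  0.24] T [-0.092 -0.086  0.033] w 0.252
bar yaw 2.1907976936125046 288 [ 0.5172109  -0.16378054]
```

View pics/end.png

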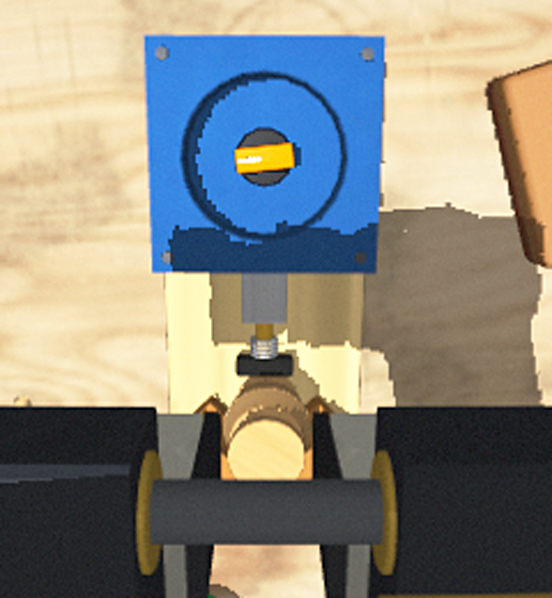

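The picture shows the bar turned at (265,157), the pad pressed on the foot at (265,363) and the foot upright in the V at (265,445). One last numeric check of foot and pad travel before handing in.

Run:
```python
from h import *
from scipy.optimize import least_squares
for n in ('w1','w3'):
    z=np.load(n+'.npz');img,d,M=z['img'],z['d'],z['M'];P=cloud(d,robot.camera_info('wrist'),M)
    J=np.stack([(P[...,:2]-O)@ex,(P[...,:2]-O)@ey,P[...,2]],-1);V=img.max(-1)
    m=(d>0)&(V<60)&(abs(J[...,1])<.018)&(J[...,0]>0)&(J[...,0]<.06)&(abs(J[...,2]-.030)<.004)
    print(n,'pad',m.sum(),np.percentile(J[m][:,0],[2,50,98]).round(4))
    t=(d>0)&(abs(J[...,2]-.096)<.004)&(abs(J[...,1])<.03)&(J[...,0]>.02)&(J[...,0]<.11)&(V>90)
    print('  foot top',t.sum(),np.percentile(J[t],[1,50,99],axis=0).round(4).tolist())
for n in ('scene','side'):
    img,d,ci,M=shot(n);P=cloud(d,ci,M);c=O+.064*ex
    s=P[(d>0)&(np.hypot(P[...,0]-c[0],P[...,1]-c[1])<.04)&(P[...,2]>.075)&(P[...,2]<.1)]
    t=s[s[:,2]>.0935];b=s[s[:,2]<.092]
    f=least_squares(lambda p:np.hypot(b[:,0]-p[0],b[:,1]-p[1])-.0185,c,loss='soft_l1',f_scale=.002).x
    print(n,'fit',((f-O)@np.c_[ex,ey]).round(4),'top z',np.median(t[:,2]).round(4),((t[:,:2].mean(0)-O)@np.c_[ex,ey]).round(4))
st('')
```

```text
w1 pad 180 [0.0191 0.0232 0.0286]
  foot top 415 [[0.0388, -0.0161, 0.0922], [0.048, 0.0018, 0.095], [0.0554, 0.0195, 0.0966]]
w3 pad 169 [0.0309 0.0352 0.0397]
  foot top 760 [[0.0433, -0.0171, 0.0925], [0.0599, 0.0011, 0.0951], [0.0753, 0.02, 0.0966]]
scene fit [ 0.0632 -0.0003] top z 0.096 [0.061  0.0014]
side fit [ 0.0635 -0.001 ] top z 0.0954 [ 0.067  -0.0008]
 t 36.42 p [ 0.5225 -0.0982  0.2699] F [-0.18 -0.19 -0.54] T [ 0.035 -0.    -0.019] w 0.246
```

```bash
python3 -c "
from rig import robot
print(robot.job_done())"
```

```text
the job is handed in; nothing more can be done
None
```

I picked up the foot, stood it in the V about 6 mm short of the estimated seat and let go. I then turned the knob about 1.34 rad clockwise, let go of it, backed the arm clear and handed in at about 36 s. No verdict was reported.

Last checks:
- **Grip from torque:** the holding torque was 0.28 N m, which is about 10 N of grip if the friction is 0.18 N m. During the last turning step it read 0.305 N m, which would put the grip at 12.5 N at most.
- **Grip from the camera:** the knob drove the clamp 13.4 mm and the pad moved about 12 mm. That leaves about 1.5 mm of spring compression, or 10–11 N.
- **Foot:** it stands upright with its top at 95–96 mm. Its axis is 63–64 mm along the jig, within about 2 mm of the 65 mm seat I estimated from the V-block.
- **Bystanders:** I kept the arm away from the tape measure, sanding block and masking tape, but I did not re-measure where they are.

Two readings disagreed or were poor:
- **First quick turns:** these 5° steps overshot, so their torque readings came out with the wrong sign and I ignored them.
- **Firm point:** the wrist torque was noisy and stayed flat for a few steps while the joint torque rose. The moment the foot became firm is therefore only known to about 2–3°.

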